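# Stack strip cartons flush in the stacking frame

### The job

Stack the two strip cartons that lie on the tilted stands on top of the carton in the stacking frame, lengthwise like it, one on the other. Set each down gently and, before you let go, press it lightly home into the frame's corner so that it lies flush against both the back board and the short side board; the finished column must stand square and on its own. Leave everything else on the cabinet where it is.

Things in the scene. Friction and masses are not known exactly. Their poses are not given: they have to be found in the camera images.
- box_1: closed strip carton, 62 mm (its x) by 119 mm (its y) by 56 mm (its z); origin at the centre of its underside. Lies at the start on a tilted stand with its own long (y) axis along the deck's slope, bearing on the lip
- box_2: closed strip carton, 62 mm (its x) by 119 mm (its y) by 56 mm (its z); origin at the centre of its underside. Lies at the start on a tilted stand with its own long (y) axis along the deck's slope, bearing on the lip (same make as box_1, on the other stand)
- box_base: the same kind of carton, 62 x 119 x 56 mm, standing level in the stacking frame as the bottom of the column, its top 61 mm above the table; origin at the centre of its underside, its y axis along the frame's x
- stand_1: sheet-metal display stand, fixed in place, 116 x 78 mm on the table, with a deck 128 x 74 mm that slopes at 30 degrees, its low end with a 14 mm lip towards the stand's -x, rising towards +x; origin at table level under the middle of the deck, whose surface there is 57 mm up
- stand_2: sheet-metal display stand, fixed in place, 116 x 78 mm on the table, with a deck 128 x 74 mm that slopes at 30 degrees, its low end with a 14 mm lip towards the stand's -x, rising towards +x; origin at table level under the middle of the deck, whose surface there is 57 mm up
- frame: fixed stacking frame: 5 mm base plate 126 x 68 mm; upright back board, inner face at x = +59.5 mm, 72 mm wide, 150 mm high; short side board, inner face at y = +31 mm, from x = +32.5 to +62.5 mm, 135 mm high; other sides open. Origin at table level: a carton flush with both boards, its length along the frame's x, has its origin at x = y = 0, and z = 61 mm in layer 2, 117 mm in layer 3
- dropper_red: bystander: small dropper bottle with red cap, 26 x 26 x 74 mm; origin at the centre of its underside
- dropper_brown: bystander: small brown dropper bottle, 26 x 26 x 74 mm; origin at the centre of its underside
- timer: bystander: square kitchen-style timer with a dial, 64 x 64 x 48 mm; origin at the centre of its underside
- tape: bystander: roll of masking tape lying flat, 98 mm across, 18 mm high; origin at the centre of its underside
- jar: bystander: white wide-necked jar, 72 mm across, 125 mm high; origin at the centre of its underside
- tea: bystander: tea carton standing at the back, 65 x 166 x 118 mm; origin at the centre of its underside

How it is judged:
By the outcome, as a careful person would: the job done as asked, in the order asked, and still so for the second after the job is handed in, with the robot touching nothing.
It also fails if it takes over 72 s, if anything falls off the work surface, if the arm or the gripper's body presses on something with over 40 N, if the wrist force passes 120 N, or if a joint passes its speed limit or range.

### The arm

A 7-joint arm with a two-finger parallel gripper is mounted at the origin on a cart in front of the work surface, level with it; the furniture and walls round the work are solid. World frame = base frame: x ahead of the robot, y to its left, z up, the work surface at z = 0. Lengths are in m, angles in rad, forces in N, time in s.
With the tool pointing down it reaches from about 0.4 to 0.875 m from the base axis. Payload 19.3 kg.
Tool frame: the origin (TCP) lies midway between the tips of the shut fingers; the grasp point (between the pads) lies 19 mm behind it (bot.pinch_z is the distance from the TCP to the grasp point, in m); z points along the fingers, y is the direction in which the jaws open and shut (so a half turn about z gives the same grasp; the last joint's range is limited). The gripper opens to 85 mm and grips with 20 to 120 N. Pads are 22 mm wide; open, the fingers measure 114 mm over their backs; the gripper's body (76 mm by 85 mm) begins 54 mm behind the grasp point. The pads swing forward as they close: fully open they stand 13 mm farther back than shut.
Start: joints at [-1.394, 0.521, -0.036, 1.599, 0.021, 1.021, -0.113], TCP at [0.153, 0.606, 0.193] pointing down, gripper open.
Joint ranges: [-2.91, 2.91], [-0.3, 2.13], [-1.5, 1.42], [0.17, 2.43], [-1.26, 4.41], [0.16, 1.93], [-2.52, 2.52]. Speed limits (rad/s): [1.89, 1.89, 2.39, 2.39, 3.01, 3.01, 3.01].

### API

Orientations are given as [roll, pitch, yaw] about the fixed x, y, z axes, in that order (R = Rz(yaw) Ry(pitch) Rx(roll)).
In Python, from workcell import bot gives the robot as it stands. The module is installed in compiled form; this text tells all that it offers.
- The arm moves only by the tool move_arm, never from a script. Its argument "moves" is text: rows parted by semicolons, each of 4 numbers parted by spaces: the shift along the tool's x, y, z in mm, then the turn about the tool's z in rad. In form: dx dy dz yaw; .... A call has exactly 10 rows; each row is the pose to reach, as a shift and turn from the pose commanded when the call began, along the tool's axes at that moment; what a row does not reach only later rows make up. A row lasts 1/12 s, in which the tool goes at most 41.7 mm and 7.16 degrees, less where a joint would pass 70% of its speed; a pose out of reach is approached as far as the arm can. A call with a gripper value outside its range is refused whole. "grip" is the opening, from 0 (shut) to 1 (fully open), set as the call begins (left out, the last holds). The fingers move at their own pace and stop on an object; "grip_force" is the grip in N (left out, the last holds). Time passes only in rows, so rows that repeat a pose let the fingers close, or fill a call up. It gives the time, the measured TCP pose, the force and the opening at its end, in the units of the state.
- bot.observe(): the state, without advancing time (a new reading comes with each control period).
- bot.grab_frame(name): name is "side" or "top"; returns a dict with "frame" (400x640x3 uint8, red, green, blue), "z_map" (400x640 float32, m along the optical axis (not along the pixel's ray), 0 where there is no reading), "K" (3x3 intrinsics, pixels), "dist" ([k1, k2, p1, p2, k3] as OpenCV has them; the pictures are not rectified), "eye" and "attitude" of the camera in the world. Camera axes: x right, y up, looking along -z (the intrinsics and any distortion apply to the point x, -y, -z); pixel columns grow to the right and rows downward; lengths in m; the calibration is good to about 2 mm. A picture is of the moment at which its call begins.
- bot.job_done(): hands the job in, once; it reports no verdict.
Trained networks look in a picture, given as the dict that the camera call returned (one of the last four; its "shot" number tells which), for a name from the list of things; names that differ only in an ending like _2 or _b are one class to them, and where a whole thing is asked for, a point or a joint stands for the part that bears it (a point fixed in the world has none). Each returns a list of dicts, best first, with "conf" (0 to 1); they miss things now and then, are a little off and sometimes report something else, mostly with a low value. They report only what shows in the picture. A call takes as long as a camera call.
- bot.search_frame(picture, label): "at" ([column, row] in pixels, amid what is visible of it).
- bot.pinpoint(picture, label): "at" ([column, row] in pixels: a listed point, or the origin of a listed thing).
The state is a dict: "clock": time; "qpos": joint angles; "qd": joint speeds; "joint_efforts": joint torques, N m; "position": TCP position; "tool_rot": TCP orientation; "force": force on the tool from outside, world axes, zero at the start; "moment": the same for the moment, N m; "grip_width": finger opening in m.
Only numpy, scipy, OpenCV 4.12 (cv2) and the standard library are available. Lean on these libraries where they do the work, as an engineer would, in place of code of your own. Each camera call takes 0.05 s, during which the arm holds its last target. There are 200 camera calls.

## Working session

There is one attempt and no reset: what is moved stays moved. The work goes in short steps, Python scripts to look and compute and a tool call to move; the robot and the scene stay as the last step left them, time stands still between calls to the robot, and variables do not carry over. Pictures are saved under pics/ and viewed, about 8 in all and at most 12, crops included, and the job is handed in when it is done.

Besides the shell and the picture viewer there is one more tool, called as name(argument=value, ...), one argument or row to a line, values as JSON. move_arm: Moves the arm, as the interface text tells. Its arguments: {"type":"object","properties":{"moves":{"type":"string"},"grip":{"type":"number"},"grip_force":{"type":"number"}},"required":["moves"]}

```bash
mkdir -p pics; cat > h.py <<'E'
import numpy as np, cv2
from scipy.spatial.transform import Rotation as R
from workcell import bot
def att(f):
    a=np.array(f["attitude"],float)
    return a if a.shape==(3,3) else R.from_euler('xyz',a).as_matrix() if a.size==3 else R.from_quat(a).as_matrix()
def save(f,n): cv2.imwrite('pics/'+n+'.png',f["frame"][:,:,::-1])
def cloud(f):
    h,w=f["z_map"].shape
    u,v=np.meshgrid(np.arange(w,dtype=float),np.arange(h,dtype=float))
    p=cv2.undistortPoints(np.stack([u,v],-1).reshape(-1,1,2),np.array(f["K"],float),np.array(f["dist"],float)).reshape(h,w,2)
    z=f["z_map"].astype(float)
    c=np.stack([p[...,0]*z,-p[...,1]*z,-z],-1)
    W=c@att(f).T+np.array(f["eye"]); W[z==0]=np.nan
    return W
E
python3 - <<'E'
from h import *
s=bot.observe();print({k:np.round(v,3).tolist() for k,v in s.items()})
for n in("side","top"):
    f=bot.grab_frame(n);save(f,n+'0');print(n,f["eye"],f["attitude"],f["K"],f["dist"])
    W=cloud(f);np.savez('/tmp/'+n,W=W,rgb=f["frame"])
    for l in("box_1","box_base","stand_1","frame","dropper_red","dropper_brown","timer","tape","jar","tea"):
        for d in bot.pinpoint(f,l)[:3]:
            c,r=np.round(d["at"]).astype(int); 
            print(l,round(d["conf"],2),(c,r),np.round(W[min(max(r,0),399),min(max(c,0),639)],3))
E
```

```text
{'clock': 0.0, 'qpos': [-1.394, 0.522, -0.036, 1.6, 0.021, 1.021, -0.113], 'qd': [-0.0, 0.001, -0.0, -0.001, -0.0, -0.0, 0.001], 'joint_efforts': [0.001, -92.714, 1.98, -36.992, 0.018, 0.009, 0.0], 'position': [0.153, 0.606, 0.193], 'tool_rot': [-3.14, 0.0, 2.895], 'force': [-0.319, 0.427, -0.249], 'moment': [0.054, -0.006, -0.035], 'grip_width': 0.085}
side [0.43994224 1.12204279 0.91922372] [ 0.91396762  0.00724892 -3.05262987] [[416.73713372   0.         312.67954475]
 [  0.         416.73713372 198.42180208]
 [  0.           0.           1.        ]] [-0.01591401  0.          0.          0.          0.        ]
box_1 0.85 (np.int64(318), np.int64(169)) [ 0.538 -0.121  0.091]
box_1 0.64 (np.int64(336), np.int64(144)) [ 0.481 -0.299  0.093]
box_1 0.34 (np.int64(299), np.int64(194)) [ 0.602 -0.069  0.014]
box_base 0.97 (np.int64(327), np.int64(214)) [0.494 0.045 0.022]
stand_1 0.64 (np.int64(316), np.int64(181)) [ 0.544 -0.111  0.045]
stand_1 0.55 (np.int64(339), np.int64(159)) [ 0.467 -0.288  0.031]
frame 0.9 (np.int64(327), np.int64(212)) [0.494 0.048 0.033]
dropper_red 0.66 (np.i
[... 873 characters left out ...]
.int64(205)) [ 0.518 -0.161  0.115]
box_base 0.88 (np.int64(318), np.int64(222)) [0.475 0.008 0.063]
stand_1 0.73 (np.int64(372), np.int64(202)) [ 0.528 -0.158  0.11 ]
stand_1 0.52 (np.int64(426), np.int64(225)) [ 0.455 -0.321  0.103]
frame 0.64 (np.int64(317), np.int64(217)) [0.491 0.011 0.056]
dropper_red 0.54 (np.int64(344), np.int64(187)) [ 0.589 -0.078  0.04 ]
dropper_brown 0.48 (np.int64(396), np.int64(190)) [ 0.579 -0.247  0.026]
dropper_brown 0.47 (np.int64(407), np.int64(164)) [ 0.643 -0.269  0.118]
tape 0.75 (np.int64(292), np.int64(176)) [0.636 0.091 0.002]
jar 0.94 (np.int64(325), np.int64(168)) [ 0.64  -0.017  0.094]
tea 0.98 (np.int64(405), np.int64(161)) [ 0.653 -0.264  0.115]
```

```bash
python3 - <<'E'
import cv2
t=cv2.imread('pics/top0.png')[100:300,220:500]; cv2.imwrite('pics/a1.png',cv2.resize(t,None,fx=2.8,fy=2.8,interpolation=cv2.INTER_CUBIC))
t=cv2.imread('pics/side0.png')[80:340,160:500]; cv2.imwrite('pics/a2.png',cv2.resize(t,None,fx=2.3,fy=2.3,interpolation=cv2.INTER_CUBIC))
E
```

```text
(no output)
```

View pics/a1.png

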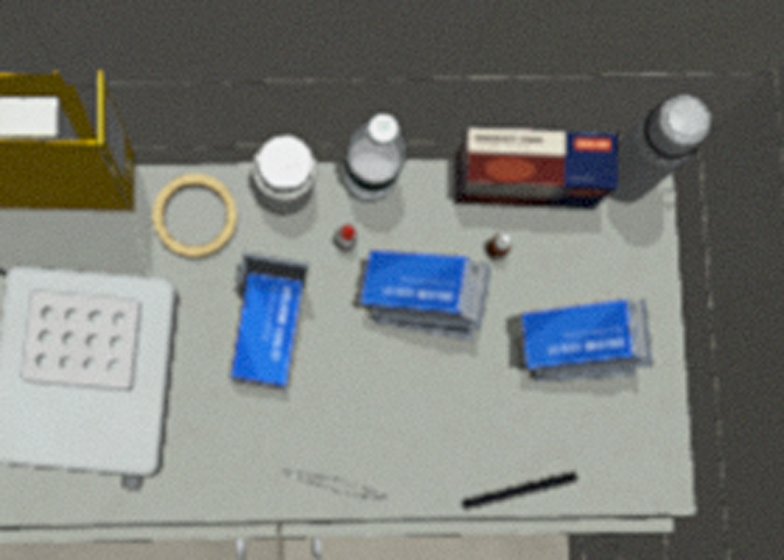

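View pics/a2.png

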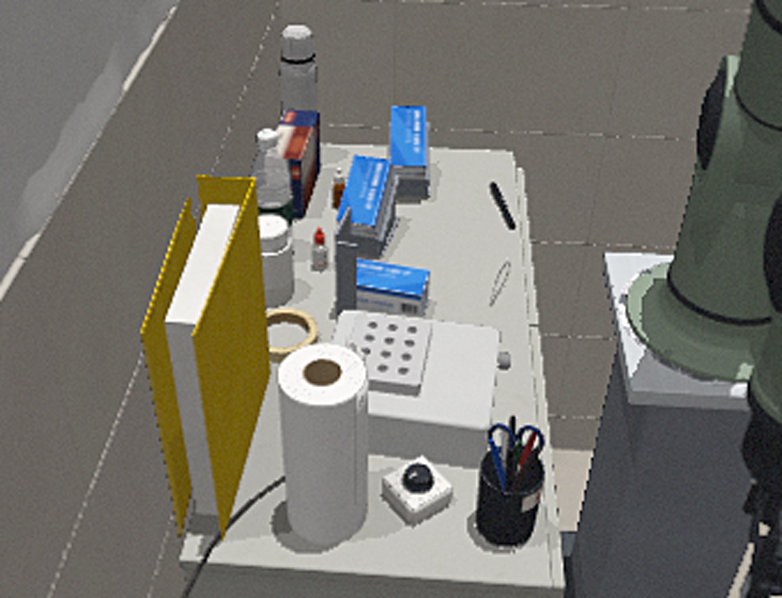

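The top view shows the frame with its carton at crop (270,320), its dark boards at the upper-left corner. The tilted cartons are at (415,280) and (580,335). The side view confirms this. Next I fit the faces from the depth maps.

```bash
cat > fit.py <<'E'
from h import *
def fitbox(W,rgb,c0,rad=0.09,zmin=0.05):
    r,g,b=[rgb[...,i].astype(int) for i in range(3)]
    m=(b>r+50)&(b>g+25)&(np.hypot(W[...,0]-c0[0],W[...,1]-c0[1])<rad)&(W[...,2]>zmin)
    m=cv2.morphologyEx(m.astype(np.uint8),cv2.MORPH_CLOSE,np.ones((7,7)))>0
    m&=np.isfinite(W[...,2])&(W[...,2]>zmin)
    P=W[m]
    for _ in range(4):
        A=np.c_[P[:,:2],np.ones(len(P))]; co=np.linalg.lstsq(A,P[:,2],rcond=None)[0]
        e=P[:,2]-A@co; P=P[abs(e)<max(2*e.std(),.002)]
    n=np.array([-co[0],-co[1],1]);n/=np.linalg.norm(n)
    slope=np.degrees(np.arccos(n[2]))
    up=np.array([co[0],co[1]]); 
    # in-plane rectangle
    ex=np.array([1,0,co[0]]);ex/=np.linalg.norm(ex);ey=np.cross(n,ex);o=P.mean(0)
    q=np.c_[(P-o)@ex,(P-o)@ey].astype(np.float32)
    (cx,cy),wh,ang=cv2.minAreaRect(q)
    if wh[0]<wh[1]: ang+=90; wh=wh[::-1]
    d=np.cos(np.radians(ang))*ex+np.sin(np.radians(ang))*ey
    if d@np.array([up[0],up[1],0])<0:d=-d
    c=o+cx*ex+cy*ey
    return dict(n=len(P),top=c,normal=n,slope=slope,long=d,yaw=np.degrees(np.arctan2(d[1],d[0])),wh=wh,center=c-.028*n)
def show(k,d): print(k,{a:np.round(b,4).tolist() for a,b in d.items()})
E
python3 - <<'E'
from fit import *
for n in("top","side"):
    z=np.load('/tmp/%s.npz'%n);W=z['W'];rgb=z['rgb']
    for k,c in dict(b1=(.52,-.16),b2=(.465,-.335),base=(.475,.01)).items(): show(n+k,fitbox(W,rgb,c))
    m=(W[...,2]>.12)&(W[...,2]<.16)&(abs(W[...,0]-.56)<.06)&(abs(W[...,1]-.03)<.06)
    P=W[m]; print('board top',len(P),np.round(P[:40],3).tolist())
z=np.load('/tmp/top.npz');W=z['W']
for r in range(185,216,3): print(r,np.round(W[r,300:332:2,2]*1000).tolist())
E
```

```text
topb1 {'n': 623, 'top': [0.5365, -0.1443, 0.1059], 'normal': [0.1084, 0.4688, 0.8766], 'slope': 28.765, 'long': [-0.1546, -0.8631, 0.4808], 'yaw': -100.1576, 'wh': [0.1194, 0.062], 'center': [0.5335, -0.1574, 0.0814]}
topb2 {'n': 709, 'top': [0.4748, -0.3196, 0.1053], 'normal': [-0.0189, 0.4989, 0.8664], 'slope': 29.9528, 'long': [0.0424, -0.8654, 0.4993], 'yaw': -87.193, 'wh': [0.1192, 0.0611], 'center': [0.4753, -0.3336, 0.081]}
topbase {'n': 642, 'top': [0.4921, 0.0183, 0.0612], 'normal': [0.0024, 0.0038, 1.0], 'slope': 0.2571, 'long': [-0.9832, 0.1827, 0.0017], 'yaw': 169.4725, 'wh': [0.1194, 0.0612], 'center': [0.492, 0.0182, 0.0332]}
board top 92 [[0.561, 0.042, 0.15], [0.562, 0.039, 0.143], [0.562, 0.036, 0.146], [0.562, 0.033, 0.146], [0.561, 0.03, 0.152], [0.561, 0.027, 0.152], [0.56, 0.042, 0.138], [0.559, 0.039, 0.147], [0.558, 0.036, 0.152], [0.558, 0.033, 0.149], [0.559, 0.03, 0.148], [0.558, 0.027, 0.151], [0.558, 0.024, 0.149], [0.558, 0.021, 0.148], [0.558, 0.018, 0.149], [0.558, 0.015, 0.148], [0.558, 0.012, 0.151], [0.558, 0.009, 0.149], [0.558, 0.042, 0.133], [0.55
[... 2465 characters left out ...]
6.0, -1.0]
197 [5.0, -0.0, 8.0, 132.0, 61.0, 61.0, 53.0, 62.0, 64.0, 73.0, 78.0, 84.0, 93.0, 95.0, 98.0, 2.0]
200 [2.0, 2.0, 5.0, 128.0, 59.0, 58.0, 61.0, 63.0, 59.0, 58.0, 60.0, 64.0, 62.0, 61.0, 45.0, 3.0]
203 [-0.0, 5.0, 3.0, 81.0, 63.0, 58.0, 62.0, 65.0, 65.0, 61.0, 61.0, 55.0, 65.0, 62.0, -10.0, 4.0]
206 [-5.0, -1.0, 9.0, 22.0, 61.0, 63.0, 55.0, 58.0, 59.0, 66.0, 63.0, 61.0, 60.0, 58.0, 1.0, -1.0]
209 [-4.0, -5.0, -1.0, 60.0, 61.0, 61.0, 62.0, 63.0, 55.0, 60.0, 61.0, 57.0, 69.0, 6.0, -1.0, 0.0]
212 [5.0, 5.0, -5.0, 57.0, 63.0, 60.0, 61.0, 56.0, 63.0, 61.0, 69.0, 59.0, 61.0, -2.0, -1.0, 3.0]
215 [2.0, -4.0, -2.0, 59.0, 63.0, 63.0, 66.0, nan, 59.0, 57.0, 65.0, 64.0, 53.0, 1.0, -3.0, -5.0]
```

```bash
python3 - <<'E'
from h import *
P=np.concatenate([np.load('/tmp/%s.npz'%n)['W'].reshape(-1,3) for n in("side","top")]);P=P[np.isfinite(P[:,2])]
for x in np.arange(.25,.75,.06):
    print(round(x,2),[ (round(y,2),round(float(np.percentile(q,99.5)),2)) for y in np.arange(-.5,.75,.1) if len(q:=P[(abs(P[:,0]-x)<.03)&(abs(P[:,1]-y)<.05),2])>5])
E
```

```text
0.25 [(np.float64(-0.5), 0.79), (np.float64(-0.4), 0.01), (np.float64(-0.3), 0.0), (np.float64(-0.2), 0.01), (np.float64(-0.1), 0.0), (np.float64(-0.0), 0.01), (np.float64(0.1), 0.0), (np.float64(0.2), 0.0), (np.float64(0.3), 0.0), (np.float64(0.4), 0.01), (np.float64(0.5), 0.0), (np.float64(0.6), -0.82), (np.float64(0.7), -0.82)]
0.31 [(np.float64(-0.5), 0.81), (np.float64(-0.4), 0.01), (np.float64(-0.3), 0.02), (np.float64(-0.2), 0.02), (np.float64(-0.1), 0.01), (np.float64(-0.0), 0.01), (np.float64(0.1), 0.08), (np.float64(0.2), 0.09), (np.float64(0.3), 0.05), (np.float64(0.4), 0.16), (np.float64(0.5), 0.01), (np.float64(0.7), -0.82)]
0.37 [(np.float64(-0.5), 0.82), (np.float64(-0.4), 0.01), (np.float64(-0.3), 0.01), (np.float64(-0.2), 0.01), (np.float64(-0.1), 0.01), (np.float64(-0.0), 0.01), (np.float64(0.1), 0.09), (np.float64(0.2), 0.09), (np.float64(0.3), 0.09), (np.float64(0.4), 0.16), (np.float64(0.5), 0.01), (np.float64(0.7), -0.82)]
0.43 [(np.float64(-0.5), 0.83), (np.float64(-0.4), 0.14), (np.float64(-0.3), 0.12), (np.float64(-0.2), 0.01), (np.float64(-0.1), 0.01), (np.f
[... 1104 characters left out ...]
.0), (np.float64(0.7), -0.52)]
0.67 [(np.float64(-0.5), 0.87), (np.float64(-0.4), 0.26), (np.float64(-0.3), 0.13), (np.float64(-0.2), 0.12), (np.float64(-0.1), 0.22), (np.float64(-0.0), 0.13), (np.float64(0.1), 0.03), (np.float64(0.2), 0.32), (np.float64(0.3), 0.32), (np.float64(0.4), 0.32), (np.float64(0.5), 0.31), (np.float64(0.6), 0.06), (np.float64(0.7), 0.08)]
0.73 [(np.float64(-0.5), 0.88), (np.float64(-0.4), 0.89), (np.float64(-0.3), 0.9), (np.float64(-0.2), 0.9), (np.float64(-0.1), 0.9), (np.float64(-0.0), 0.91), (np.float64(0.1), 0.91), (np.float64(0.2), 0.91), (np.float64(0.3), 0.91), (np.float64(0.4), 0.91), (np.float64(0.5), 0.9), (np.float64(0.6), 0.81), (np.float64(0.7), 0.83)]
```

```bash
cat > mv.py <<'E'
from h import *
import sys
def rows(*wps,yaw0=None,p0=None):
    """wps: (x,y,z,yawdeg) world -> tool shifts mm + turn rad"""
    s=bot.observe(); p=np.array(s["position"]) if p0 is None else np.array(p0)
    y=s["tool_rot"][2] if yaw0 is None else np.radians(yaw0)
    M=(R.from_euler('z',y)*R.from_euler('x',np.pi)).as_matrix()
    for w in wps:
        d=M.T@(np.array(w[:3])-p)*1000; t=-((w[3]-np.degrees(y)+180)%360-180)
        print(np.round(d,1),round(np.radians(t),3))
def st():
    s=bot.observe();print({k:np.round(s[k],4).tolist() for k in("clock","position","tool_rot","force","moment","grip_width")}, 'q',np.round(s["qpos"],2).tolist())
E
python3 -c "
from mv import *
rows((.30,.38,.28,120),(.42,.15,.28,79.2),(.5368,-.1536,.22,79.2))"
```

```text
[-198.1 -183.2  -86.9] 0.8
[-370.7 -376.9  -86.9] 1.512
[-558.1 -642.8  -26.9] 1.512
```

move_arm(
  moves="0 0 -80 0; -198 -183 -87 0.8; -198 -183 -87 0.8; -198 -183 -87 0.8; -198 -183 -87 0.8; -198 -183 -87 0.8; -198 -183 -87 0.8; -198 -183 -87 0.8; -371 -377 -87 1.512; -371 -377 -87 1.512",
  grip=1,
)

```text
clock: 1.93
position: [0.339, 0.3054, 0.2804]
tool_rot: [3.141, -0.001, 1.841]
force: [1.2, 0.3, 0.6]
grip_width: 0.0853
```

```bash
python3 -c "
from mv import *
rows((.42,.15,.28,79.2),(.5368,-.1536,.22,79.2));st()"
```

```text
[-171.4   36.6    0.4] 0.459
[-495.1   68.2   60.4] 0.459
{'clock': 1.9333, 'position': [0.339, 0.3054, 0.2804], 'tool_rot': [3.1411, -0.0008, 1.8409], 'force': [1.184, 0.3274, 0.5906], 'moment': [0.0059, -0.0532, 0.0121], 'grip_width': 0.0853} q [-1.12, 0.15, 0.29, 1.92, -0.05, 1.08, -0.54]
```

move_arm(
  moves="-171 37 0 0.3; -171 37 0 0.46; -171 37 0 0.46; -171 37 0 0.46; -495 68 60 0.46; -495 68 60 0.46; -495 68 60 0.46; -495 68 60 0.46; -495 68 60 0.46; -495 68 60 0.46",
)

```text
clock: 2.77
position: [0.5067, -0.0719, 0.2357]
tool_rot: [3.141, -0.0, 1.386]
force: [1.0, 2.0, 0.4]
grip_width: 0.0853
```

```bash
python3 -c "
from mv import *
st();rows((.5368,-.1536,.15,79.2),(.5368,-.1536,.068,79.2))"
```

```text
{'clock': 2.7667, 'position': [0.5067, -0.0719, 0.2357], 'tool_rot': [3.141, -0.0003, 1.3861], 'force': [1.0417, 1.9855, 0.3834], 'moment': [0.0143, -0.0647, -0.0035], 'grip_width': 0.0853} q [-0.44, 0.34, 0.6, 1.87, -0.22, 1.0, 0.07]
[-74.8  44.6  85.7] 0.004
[-74.8  44.6 167.7] 0.004
```

move_arm(
  moves="-75 45 30 0; -75 45 30 0; -75 45 30 0; -75 45 60 0; -75 45 70 0; -75 45 70 0; -75 45 70 0; -75 45 70 0; -75 45 70 0; -75 45 70 0",
)

```text
clock: 3.6
position: [0.5369, -0.1518, 0.1668]
tool_rot: [3.14, -0.0, 1.386]
force: [-0.1, 0.6, -0.5]
grip_width: 0.0855
```

```bash
python3 - <<'E'
from mv import *
st();rows((.5368,-.1536,.068,79.2))
f=bot.grab_frame('top');g=bot.grab_frame('side')
a=f["frame"][130:280,290:480];b=g["frame"][80:230,230:420]
cv2.imwrite('pics/b.png',cv2.resize(np.hstack([a,b])[:,:,::-1],None,fx=2.1,fy=2.1,interpolation=cv2.INTER_CUBIC))
E
```

```text
{'clock': 3.6, 'position': [0.5369, -0.1518, 0.1668], 'tool_rot': [3.1402, -0.0003, 1.3855], 'force': [-0.0596, 0.6358, -0.4967], 'moment': [-0.0488, 0.027, -0.0087], 'grip_width': 0.0855} q [-0.23, 0.5, 0.56, 1.83, -0.33, 0.9, 0.3]
[-1.8  0.2 98.8] 0.003
```

View pics/b.png

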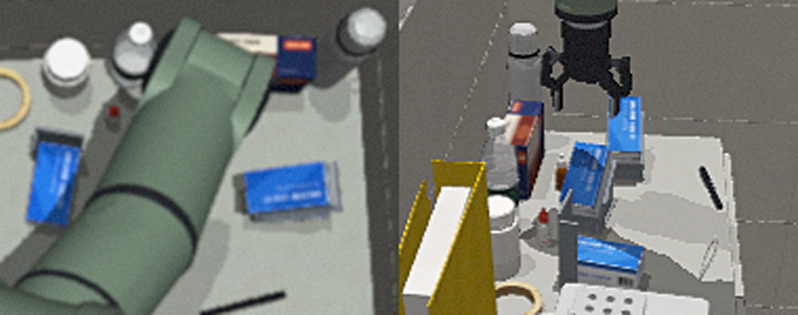

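The side view shows the open jaws centred over box_1's carton, at about (587,100). Going down.

move_arm(
  moves="-2 0 25 0; -2 0 50 0; -2 0 70 0; -2 0 80 0; -2 0 87 0; -2 0 92 0; -2 0 96 0; -2 0 99 0; -2 0 99 0; -2 0 99 0",
)

```text
clock: 4.53
position: [0.5363, -0.1542, 0.0673]
tool_rot: [3.141, -0.0, 1.385]
force: [0.4, -0.6, -0.2]
grip_width: 0.0852
```

move_arm(
  moves="0 0 0 0; 0 0 0 0; 0 0 0 0; 0 0 0 0; 0 0 0 0; 0 0 0 0; 0 0 0 0; 0 0 0 0; 0 0 0 0; 0 0 0 0",
  grip=0,
  grip_force=25,
)

```text
clock: 5.37
position: [0.5364, -0.1541, 0.0676]
tool_rot: [3.141, -0.0, 1.385]
force: [-2.1, 2.0, 9.7]
grip_width: 0.0598
```

```bash
python3 -c "
from mv import *
st()"
```

```text
{'clock': 5.3667, 'position': [0.5364, -0.1541, 0.0676], 'tool_rot': [3.1408, -0.0004, 1.3848], 'force': [-2.1012, 2.0243, 9.6767], 'moment': [0.2844, 0.5246, -0.041], 'grip_width': 0.0598} q [-0.15, 0.64, 0.47, 1.9, -0.43, 0.7, 0.38]
```

move_arm(
  moves="0 0 -3 0; 0 0 -7 0; 0 0 -12 0; 0 0 -20 0; 0 0 -35 0; 0 0 -55 0; 0 0 -80 0; 0 0 -110 0; 0 0 -130 0; 0 0 -130 0",
)

```text
clock: 6.2
position: [0.5377, -0.1549, 0.2012]
tool_rot: [3.136, -0.0, 1.384]
force: [-0.4, -0.8, -3.2]
grip_width: 0.059
```

```bash
python3 - <<'E'
from mv import *
st()
g=bot.grab_frame('side')
b=g["frame"][60:220,220:420]
cv2.imwrite('pics/c.png',cv2.resize(b[:,:,::-1],None,fx=3,fy=3,interpolation=cv2.INTER_CUBIC))
u=np.array([np.cos(np.radians(-10.5)),np.sin(np.radians(-10.5))]);v=np.array([-u[1],u[0]])
c=np.array([.492,.018]); a=c-.02*u-.012*v
print(a); rows((*a,.22,-10.5))
E
```

```text
{'clock': 6.2, 'position': [0.5377, -0.1549, 0.2012], 'tool_rot': [3.1359, -0.0004, 1.3843], 'force': [-0.3795, -0.7825, -3.2321], 'moment': [-0.0085, -0.0555, 0.0109], 'grip_width': 0.059} q [-0.24, 0.46, 0.58, 1.79, -0.3, 0.97, 0.28]
[0.47014808 0.00984565]
[149. -96. -21.] 1.568
```

View pics/c.png

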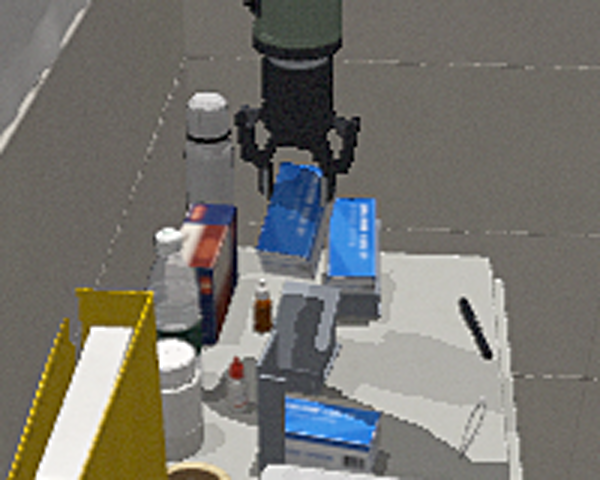

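Carton is held, still tilted at about 30°, in the jaws near (290,215). Now carrying it to above the frame with the low end turned to the back board.

move_arm(
  moves="0 0 -30 0; 15 -10 -34 0.12; 30 -19 -34 0.24; 45 -29 -34 0.36; 60 -38 -34 0.48; 75 -48 -34 0.6; 90 -58 -34 0.72; 105 -67 -34 0.84; 120 -77 -34 0.96; 135 -86 -34 1.08",
)

```text
clock: 7.08
position: [0.4754, -0.0048, 0.2301]
tool_rot: [-3.141, 0.001, 0.299]
force: [0.3, 0.8, -2.5]
grip_width: 0.0593
```

```bash
python3 - <<'E'
from mv import *
st(); rows((.4701,.0098,.22,-10.5),(.4701,.0098,.18,-10.5))
E
```

```text
{'clock': 7.0833, 'position': [0.4754, -0.0048, 0.2301], 'tool_rot': [-3.1414, 0.0013, 0.2987], 'force': [0.301, 0.7937, -2.5316], 'moment': [0.0007, -0.0784, 0.023], 'grip_width': 0.0593} q [-0.83, 0.35, 0.92, 1.96, -0.33, 0.99, -1.02]
[ -0.8 -15.5  10.1] 0.482
[ -0.8 -15.5  50.1] 0.482
```

move_arm(
  moves="-1 -15 5 0.12; -1 -15 5 0.24; -1 -15 5 0.36; -1 -15 10 0.482; -1 -15 30 0.482; -1 -15 55 0.482; -1 -15 80 0.482; -1 -15 100 0.482; -1 -15 112 0.482; -1 -15 112 0.482",
)

```text
clock: 7.92
position: [0.4692, 0.0081, 0.1164]
tool_rot: [3.139, 0.004, -0.178]
force: [-0.1, 0.4, -3.7]
grip_width: 0.0592
```

```bash
python3 - <<'E'
from mv import *
st(); 
for n in('top','side'):
    f=bot.grab_frame(n);W=cloud(f)
    try: show_=__import__('fit');show_.show(n,show_.fitbox(W,f["frame"],(.47,.01),.09,.09))
    except Exception as e: print(n,e)
    if n=='side': cv2.imwrite('pics/d.png',cv2.resize(f["frame"][110:260,250:450,::-1],None,fx=3.5,fy=3.5,interpolation=cv2.INTER_CUBIC))
rows((.4701,.0098,.115,-10.5))
E
```

```text
{'clock': 7.9167, 'position': [0.4692, 0.0081, 0.1164], 'tool_rot': [3.1394, 0.0039, -0.1776], 'force': [-0.0814, 0.3856, -3.7107], 'moment': [0.0097, -0.0042, -0.0425], 'grip_width': 0.0592} q [-0.77, 0.55, 0.86, 2.1, -0.61, 0.77, -1.27]
top {'n': 0, 'top': [nan, nan, nan], 'normal': [-0.0, -0.0, 1.0], 'slope': 0.0, 'long': [1.0, 0.0, 0.0], 'yaw': 0.0, 'wh': [0.0, 0.0], 'center': [nan, nan, nan]}
side {'n': 244, 'top': [0.4805, 0.0121, 0.1536], 'normal': [0.5204, -0.0602, 0.8518], 'slope': 31.5891, 'long': [-0.841, 0.137, 0.5234], 'yaw': 170.7466, 'wh': [0.1175, 0.07], 'center': [0.4659, 0.0137, 0.1298]}
[-0.8 -1.6  3.7] 0.005
  ret = _var(a, axis=axis, dtype=dtype, out=out, ddof=ddof,
  arrmean = um.true_divide(arrmean, div, out=arrmean,
  ret = ret.dtype.type(ret / rcount)
fit.py:15: RuntimeWarning: Mean of empty slice.
  ex=np.array([1,0,co[0]]);ex/=np.linalg.norm(ex);ey=np.cross(n,ex);o=P.mean(0)
  ret = um.true_divide(
```

View pics/d.png

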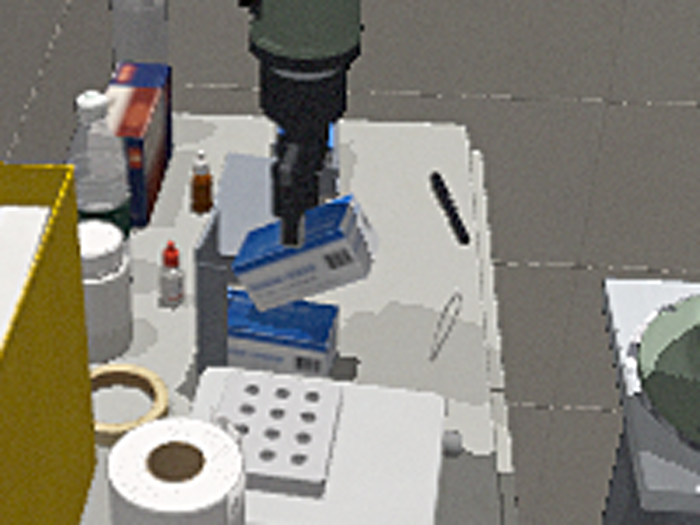

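Carton hangs tilted with its low end towards the back board, about 13 mm above the base carton. I lower it with minimum grip so it swivels level.

move_arm(
  moves="0 -1 5 0; 0 -1 9 0; 0 -1 12 0; 0 -1 14 0; 0 -1 16 0; 0 -1 18 0; 0 -1 20 0; 0 -1 22 0; 0 -1 24 0; 0 -1 24 0",
  grip=0,
  grip_force=20,
)

```text
clock: 8.85
position: [0.47, 0.0093, 0.095]
tool_rot: [-3.141, 0.002, -0.178]
force: [-10.6, -0.1, 19.0]
grip_width: 0.0594
```

```bash
python3 - <<'E' 2>/dev/null
from mv import *
from fit import *
st()
f=bot.grab_frame('side');show('s',fitbox(cloud(f),f["frame"],(.47,.01),.09,.09))
show('base',fitbox(cloud(f),f["frame"],(.49,.02),.09,.05))
E
```

```text
{'clock': 8.85, 'position': [0.47, 0.0093, 0.095], 'tool_rot': [-3.141, 0.0023, -0.1777], 'force': [-10.637, -0.1381, 19.0079], 'moment': [-0.1582, 2.5029, -0.0208], 'grip_width': 0.0594} q [-0.74, 0.58, 0.82, 2.11, -0.65, 0.72, -1.24]
s {'n': 250, 'top': [0.4779, 0.0116, 0.1351], 'normal': [0.4061, -0.0619, 0.9117], 'slope': 24.2555, 'long': [-0.8988, 0.153, 0.4108], 'yaw': 170.3375, 'wh': [0.117, 0.0663], 'center': [0.4666, 0.0133, 0.1095]}
base {'n': 553, 'top': [0.4832, 0.026, 0.1021], 'normal': [0.3934, 0.5508, 0.7361], 'slope': 42.5992, 'long': [-0.9119, 0.1318, 0.3887], 'yaw': 171.7752, 'wh': [0.1472, 0.1099], 'center': [0.4722, 0.0106, 0.0815]}
```

move_arm(
  moves="-1 0 1 0; -1 0 2 0; -2 0 3 0; -2 0 4 0; -3 0 5 0; -3 0 6 0; -4 0 7 0; -4 0 8 0; -5 0 9 0; -5 0 10 0",
)

```text
clock: 9.73
position: [0.4658, 0.0104, 0.0852]
tool_rot: [-3.141, 0.001, -0.177]
force: [-8.4, 5.7, 18.8]
grip_width: 0.0594
```

move_arm(
  moves="0 0 1 0; -1 0 2 0; -1 0 3 0; -2 0 4 0; -2 0 5 0; -3 0 6 0; -3 0 7 0; -4 0 7 0; -4 0 8 0; -4 0 8 0",
)

```text
clock: 10.57
position: [0.462, 0.0114, 0.0773]
tool_rot: [-3.14, 0.001, -0.177]
force: [-9.5, 2.7, 22.1]
grip_width: 0.0589
```

```bash
python3 - <<'E' 2>/dev/null
from mv import *
from fit import *
st()
f=bot.grab_frame('side');show('s',fitbox(cloud(f),f["frame"],(.465,.01),.09,.09))
E
```

```text
{'clock': 10.5667, 'position': [0.462, 0.0114, 0.0773], 'tool_rot': [-3.1402, 0.0007, -0.1772], 'force': [-9.5343, 2.6814, 22.1027], 'moment': [0.716, 1.4903, 0.2407], 'grip_width': 0.0589} q [-0.72, 0.6, 0.78, 2.15, -0.69, 0.67, -1.21]
s {'n': 301, 'top': [0.4615, 0.0159, 0.1245], 'normal': [0.1714, -0.0092, 0.9852], 'slope': 9.8858, 'long': [-0.9721, 0.1606, 0.1707], 'yaw': 170.6172, 'wh': [0.1177, 0.0703], 'center': [0.4567, 0.0162, 0.0969]}
```

move_arm(
  moves="0 0 1 0; -1 0 2 0; -1 0 3 0; -1 0 4 0; -2 0 5 0; -2 0 6 0; -2 0 6 0; -2 0 6 0; -2 0 6 0; -2 0 6 0",
)

```text
clock: 11.45
position: [0.4593, 0.0119, 0.0714]
tool_rot: [-3.14, 0.002, -0.177]
force: [-15.8, 3.8, 29.7]
grip_width: 0.0596
```

```bash
python3 - <<'E' 2>/dev/null
from mv import *
from fit import *
st()
f=bot.grab_frame('side');show('s',fitbox(cloud(f),f["frame"],(.46,.01),.09,.09))
E
```

```text
{'clock': 11.45, 'position': [0.4593, 0.0119, 0.0714], 'tool_rot': [-3.1398, 0.0022, -0.177], 'force': [-15.829, 3.816, 29.6538], 'moment': [1.0617, 2.7174, 0.2831], 'grip_width': 0.0596} q [-0.71, 0.6, 0.76, 2.15, -0.7, 0.65, -1.2]
s {'n': 301, 'top': [0.4552, 0.0155, 0.1208], 'normal': [0.0931, -0.0065, 0.9956], 'slope': 5.3554, 'long': [-0.9774, 0.1901, 0.0926], 'yaw': 168.9929, 'wh': [0.1185, 0.0689], 'center': [0.4526, 0.0156, 0.0929]}
```

move_arm(
  moves="-1 0 1 0; -2 0 1 0; -3 0 2 0; -3 0 2 0; -4 0 3 0; -4 0 3 0; -4 0 4 0; -4 0 4 0; -4 0 4 0; -4 0 4 0",
)

```text
clock: 12.33
position: [0.4555, 0.0126, 0.0673]
tool_rot: [-3.14, 0.002, -0.177]
force: [-14.4, 4.7, 25.3]
grip_width: 0.0597
```

```bash
python3 - <<'E' 2>/dev/null
from mv import *
from fit import *
st()
f=bot.grab_frame('side');show('s',fitbox(cloud(f),f["frame"],(.455,.01),.09,.09))
E
```

```text
{'clock': 12.3333, 'position': [0.4555, 0.0126, 0.0673], 'tool_rot': [-3.14, 0.0019, -0.177], 'force': [-14.3943, 4.6874, 25.2781], 'moment': [0.9075, 2.3063, 0.2036], 'grip_width': 0.0597} q [-0.71, 0.6, 0.76, 2.17, -0.71, 0.64, -1.19]
s {'n': 305, 'top': [0.451, 0.0158, 0.1171], 'normal': [0.0207, 0.005, 0.9998], 'slope': 1.2195, 'long': [-0.9873, 0.1578, 0.0196], 'yaw': 170.917, 'wh': [0.1188, 0.0676], 'center': [0.4505, 0.0156, 0.0891]}
```

move_arm(
  moves="0 0 1 0; 0 0 1 0; 0 0 1 0; 0 0 0 0; 0 0 -0.5 0; 0 0 -1 0; 0 0 -1 0; 0 0 -1 0; 0 0 -1 0; 0 0 -1 0",
)

```text
clock: 13.22
position: [0.4567, 0.0123, 0.0679]
tool_rot: [-3.141, -0.0, -0.177]
force: [2.5, 3.4, 2.2]
grip_width: 0.0595
```

move_arm(
  moves="3 0 0 0.006; 7 0 0 0.006; 11 0 0 0.006; 15 0 0 0.006; 19 0 0 0.006; 22 0 0 0.006; 25 0 0 0.006; 28 0 0 0.006; 28 0 0 0.006; 28 0 0 0.006",
)

```text
clock: 14.05
position: [0.4819, 0.0071, 0.068]
tool_rot: [-3.141, 0.004, -0.184]
force: [-17.9, 2.5, 29.0]
grip_width: 0.0592
```

```bash
python3 - <<'E' 2>/dev/null
from mv import *
from fit import *
st()
f=bot.grab_frame('side');W=cloud(f);show('s',fitbox(W,f["frame"],(.48,.015),.09,.09))
cv2.imwrite('pics/e.png',cv2.resize(f["frame"][130:250,260:420,::-1],None,fx=4,fy=4,interpolation=cv2.INTER_CUBIC))
E
```

```text
{'clock': 14.05, 'position': [0.4819, 0.0071, 0.068], 'tool_rot': [-3.1409, 0.004, -0.184], 'force': [-17.9069, 2.4751, 28.9722], 'moment': [0.7673, 3.2873, 0.1142], 'grip_width': 0.0592} q [-0.68, 0.64, 0.76, 2.1, -0.71, 0.68, -1.2]
s {'n': 315, 'top': [0.4774, 0.0109, 0.1183], 'normal': [0.0294, 0.0238, 0.9993], 'slope': 2.165, 'long': [-0.9859, 0.1654, 0.025], 'yaw': 170.4748, 'wh': [0.1175, 0.0664], 'center': [0.4765, 0.0102, 0.0903]}
```

View pics/e.png

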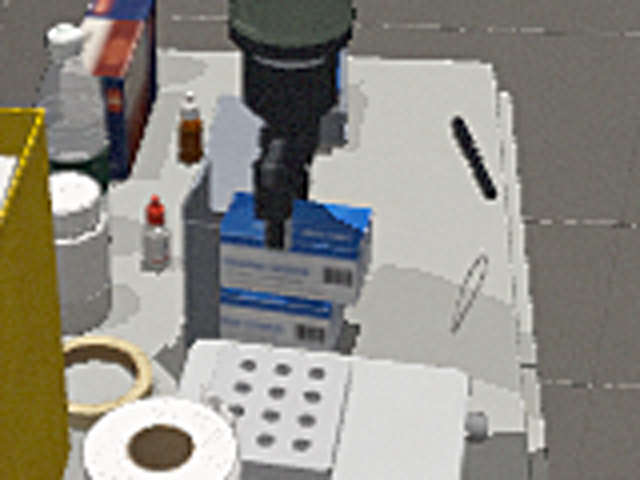

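Carton is on the base, overhanging at the near end by about 12 mm and almost level, with its low edge dragging. I relax the grip so it settles flat, then regrip.

move_arm(
  moves="0 0 -1 0; 0 0 -1 0; 0 0 -1 0; 0 0 -1 0; 0 0 -1 0; 0 0 -1 0; 0 0 -1 0; 0 0 -1 0; 0 0 -1 0; 0 0 -1 0",
)

```text
clock: 14.93
position: [0.4841, 0.007, 0.0688]
tool_rot: [3.141, -0.0, -0.183]
force: [-2.0, -1.6, 0.6]
grip_width: 0.0593
```

move_arm(
  moves="0 0 0 0; 0 0 0 0; 0 0 0 0; 0 0 0 0; 0 0 0 0; 0 0 0 0; 0 0 0 0; 0 0 0 0; 0 0 0 0; 0 0 0 0",
  grip=0.82,
)

```text
clock: 15.77
position: [0.484, 0.0072, 0.0689]
tool_rot: [3.142, 0.0, -0.183]
force: [-0.5, -0.3, -0.7]
grip_width: 0.0702
```

```bash
python3 - <<'E' 2>/dev/null
from mv import *
from fit import *
st()
f=bot.grab_frame('side');W=cloud(f);show('s',fitbox(W,f["frame"],(.48,.015),.09,.09))
E
```

```text
{'clock': 15.7667, 'position': [0.484, 0.0072, 0.0689], 'tool_rot': [3.1416, 0.0, -0.1832], 'force': [-0.5364, -0.2834, -0.6854], 'moment': [0.0053, 0.0224, -0.0482], 'grip_width': 0.0702} q [-0.68, 0.64, 0.76, 2.1, -0.71, 0.68, -1.2]
s {'n': 304, 'top': [0.4762, 0.0114, 0.116], 'normal': [0.0037, 0.0138, 0.9999], 'slope': 0.8186, 'long': [-0.9797, 0.2005, 0.0008], 'yaw': 168.433, 'wh': [0.1176, 0.067], 'center': [0.4761, 0.011, 0.088]}
```

move_arm(
  moves="0 0 0 0; 0 0 0 0; 0 0 0 0; 0 0 0 0; 0 0 0 0; 0 0 0 0; 0 0 -0.5 0; 0 0 -0.5 0; 0 0 -0.5 0; 0 0 -0.5 0",
  grip=0,
  grip_force=30,
)

```text
clock: 16.65
position: [0.484, 0.0071, 0.0693]
tool_rot: [3.141, 0.0, -0.183]
force: [1.1, 0.1, -3.1]
grip_width: 0.0612
```

move_arm(
  moves="1 0 0 0; 2 0 0 0; 3 0 0 0; 4 0 0 0; 5 0 0 0; 6 0 0 0; 7 0 0 0; 8 0 0 0; 9 0 0 0; 9 0 0 0",
)

```text
clock: 17.48
position: [0.4931, 0.0055, 0.0694]
tool_rot: [3.142, -0.0, -0.183]
force: [-0.2, -0.0, -2.8]
grip_width: 0.0606
```

move_arm(
  moves="1 0 0 0; 1 0 0 0; 2 0 0 0; 2 0 0 0; 3 0 0 0; 3 0 0 0; 4 0 0 0; 4 0 0 0; 4 0 0 0; 4 0 0 0",
)

```text
clock: 18.32
position: [0.4969, 0.0047, 0.0694]
tool_rot: [3.142, -0.0, -0.183]
force: [0.2, -0.1, -2.3]
grip_width: 0.0606
```

move_arm(
  moves="0.5 0 0 0; 1 0 0 0; 1.5 0 0 0; 2 0 0 0; 2.5 0 0 0; 3 0 0 0; 3 0 0 0; 3 0 0 0; 3 0 0 0; 3 0 0 0",
)

```text
clock: 19.15
position: [0.4998, 0.0042, 0.0694]
tool_rot: [3.142, -0.0, -0.183]
force: [0.2, 0.2, -1.7]
grip_width: 0.0608
```

```bash
python3 - <<'E' 2>/dev/null
from mv import *
from fit import *
f=bot.grab_frame('side');W=cloud(f);show('s',fitbox(W,f["frame"],(.49,.015),.09,.09))
E
```

```text
s {'n': 282, 'top': [0.4916, 0.0072, 0.1163], 'normal': [-0.001, 0.0138, 0.9999], 'slope': 0.7952, 'long': [0.9838, -0.1793, 0.0034], 'yaw': -10.3271, 'wh': [0.1168, 0.0666], 'center': [0.4917, 0.0068, 0.0883]}
```

move_arm(
  moves="0.5 0 0 0; 1 0 0 0; 1.5 0 0 0; 2 0 0 0; 2.5 0 0 0; 3 0 0 0; 3 0 0 0; 3 0 0 0; 3 0 0 0; 3 0 0 0",
)

```text
clock: 20.03
position: [0.5027, 0.0037, 0.0694]
tool_rot: [3.142, -0.0, -0.183]
force: [0.5, 0.4, -3.3]
grip_width: 0.0606
```

move_arm(
  moves="0.5 0 0 0; 1 0 0 0; 1.5 0 0 0; 2 0 0 0; 2.5 0 0 0; 3 0 0 0; 3.5 0 0 0; 4 0 0 0; 4 0 0 0; 4 0 0 0",
)

```text
clock: 20.87
position: [0.5043, 0.0034, 0.0691]
tool_rot: [-3.141, 0.005, -0.183]
force: [-16.3, 1.7, 10.3]
grip_width: 0.0606
```

move_arm(
  moves="-1 0 0 0; -2 0 0 0; -2 -1 0 0; -2 -2 0 0; -2 -3 0 0; -2 -4 0 0; -2 -5 0 0; -2 -6 0 0; -2 -7 0 0; -2 -7 0 0",
)

```text
clock: 21.7
position: [0.5056, 0.01, 0.0693]
tool_rot: [3.141, 0.001, -0.183]
force: [-4.3, -1.7, -0.7]
grip_width: 0.0605
```

move_arm(
  moves="0 -0.5 0 0; 0 -1 0 0; 0 -1.5 0 0; 0 -2 0 0; 0 -2.5 0 0; 0 -3 0 0; 0 -3 0 0; 0 -3 0 0; 0 -3 0 0; 0 -3 0 0",
)

```text
clock: 22.53
position: [0.5061, 0.0129, 0.0692]
tool_rot: [3.141, 0.001, -0.183]
force: [-5.2, -2.5, -1.7]
grip_width: 0.0606
```

move_arm(
  moves="0 -0.5 0 0; 0 -1 0 0; 0 -1.5 0 0; 0 -2 0 0; 0 -2.5 0 0; 0 -3 0 0; 0 -3 0 0; 0 -3 0 0; 0 -3 0 0; 0 -3 0 0",
)

```text
clock: 23.37
position: [0.5061, 0.0135, 0.0693]
tool_rot: [3.138, 0.001, -0.186]
force: [-8.9, -16.5, 0.7]
grip_width: 0.0608
```

move_arm(
  moves="0 0.7 0 0; 0 1.3 0 0; 0 1.3 0.5 0; 0 1.3 0.5 0; 0 1.3 0.5 0; 0 1.3 0.5 0; 0 1.3 0.5 0; 0 1.3 0.5 0; 0 1.3 0.5 0; 0 1.3 0.5 0",
)

```text
clock: 24.2
position: [0.5061, 0.0134, 0.0691]
tool_rot: [3.14, 0.001, -0.185]
force: [-10.7, -8.3, 10.5]
grip_width: 0.0608
```

```bash
python3 - <<'E' 2>/dev/null
from mv import *
from fit import *
st()
f=bot.grab_frame('side');W=cloud(f);show('s',fitbox(W,f["frame"],(.495,.02),.09,.09))
cv2.imwrite('pics/f.png',cv2.resize(f["frame"][130:250,260:420,::-1],None,fx=4,fy=4,interpolation=cv2.INTER_CUBIC))
E
```

```text
{'clock': 24.2, 'position': [0.5061, 0.0134, 0.0691], 'tool_rot': [3.1402, 0.0006, -0.1848], 'force': [-10.7073, -8.3207, 10.4948], 'moment': [-1.7729, 2.1447, -0.1254], 'grip_width': 0.0608} q [-0.68, 0.67, 0.76, 2.04, -0.7, 0.71, -1.22]
s {'n': 277, 'top': [0.498, 0.0182, 0.116], 'normal': [0.005, 0.0235, 0.9997], 'slope': 1.3744, 'long': [-0.9873, 0.159, 0.0012], 'yaw': 170.8538, 'wh': [0.1175, 0.067], 'center': [0.4978, 0.0176, 0.088]}
```

View pics/f.png

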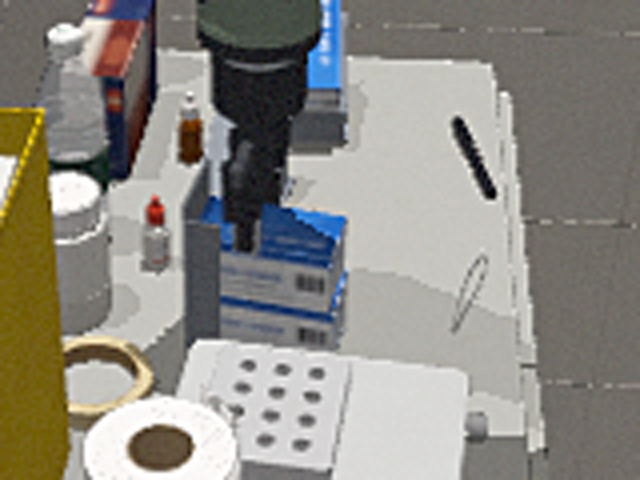

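Carton lies flush, ends lined up with the base carton ((345,215) over (345,345)). Releasing.

move_arm(
  moves="0 0 0 0; 0 0 0 0; 0 0 0 0; 0 0 0 0; 0 0 0 0; 0 0 0 0; 0 0 -5 0; 0 0 -20 0; 0 0 -50 0; 0 0 -80 0",
  grip=1,
)

```text
clock: 25.08
position: [0.5061, 0.0143, 0.1498]
tool_rot: [3.14, 0.001, -0.184]
force: [0.4, 0.9, 0.1]
grip_width: 0.0856
```

```bash
python3 - <<'E'
from mv import *
st(); rows((.49,-.1,.25,50),(.4777,-.3295,.22,92.85))
E
```

```text
{'clock': 25.0833, 'position': [0.5061, 0.0143, 0.1498], 'tool_rot': [3.1404, 0.0015, -0.1841], 'force': [0.3611, 0.9467, 0.0674], 'moment': [0.0006, -0.0368, 0.0382], 'grip_width': 0.0856} q [-0.78, 0.56, 0.9, 1.98, -0.57, 0.88, -1.33]
[   5.1  115.4 -100.2] -1.057
[ 35.  343.2 -70.2] -1.805
```

move_arm(
  moves="0 0 -40 -0.05; 0 0 -80 -0.17; 0 20 -100 -0.29; 0 50 -100 -0.41; 0 80 -100 -0.53; 0 115 -100 -0.65; 8 150 -100 -0.77; 14 185 -100 -0.89; 20 220 -95 -1.01; 25 250 -90 -1.13",
)

```text
clock: 25.92
position: [0.4857, -0.236, 0.2397]
tool_rot: [3.141, -0.0, 0.933]
force: [0.9, 0.8, 0.1]
grip_width: 0.0854
```

```bash
python3 - <<'E' 2>/dev/null
from mv import *
from fit import *
st(); rows((.4777,-.3295,.165,92.85))
f=bot.grab_frame('top');W=cloud(f);show('s',fitbox(W,f["frame"],(.495,.02),.09,.09)); show('b2',fitbox(W,f["frame"],(.475,-.335)))
f=bot.grab_frame('side');W=cloud(f);show('s',fitbox(W,f["frame"],(.495,.02),.09,.09)); show('b2',fitbox(W,f["frame"],(.475,-.335)))
E
```

```text
{'clock': 25.9167, 'position': [0.4857, -0.236, 0.2397], 'tool_rot': [3.1407, -0.0003, 0.933], 'force': [0.8693, 0.8498, 0.0601], 'moment': [0.0032, -0.033, 0.0087], 'grip_width': 0.0854} q [-0.18, 0.41, 0.72, 1.8, -0.31, 1.05, 0.01]
[-79.9  49.3  74.7] -0.688
s {'n': 715, 'top': [0.4948, 0.0189, 0.1175], 'normal': [-0.0043, -0.0072, 1.0], 'slope': 0.48, 'long': [0.9834, -0.1816, 0.003], 'yaw': -10.4651, 'wh': [0.1197, 0.0614], 'center': [0.4949, 0.0191, 0.0895]}
b2 {'n': 7, 'top': [0.448, -0.3735, 0.1218], 'normal': [-0.4235, -0.8404, 0.338], 'slope': 70.2425, 'long': [0.1184, 0.3186, 0.9405], 'yaw': 69.6171, 'wh': [0.033, 0.0033], 'center': [0.4599, -0.3499, 0.1123]}
s {'n': 355, 'top': [0.497, 0.0172, 0.116], 'normal': [-0.0021, -0.0024, 1.0], 'slope': 0.1823, 'long': [0.9864, -0.1644, 0.0017], 'yaw': -9.4629, 'wh': [0.1182, 0.067], 'center': [0.497, 0.0172, 0.088]}
b2 {'n': 359, 'top': [0.4799, -0.3222, 0.1052], 'normal': [-0.0313, 0.4879, 0.8723], 'slope': 29.2713, 'long': [0.0383, -0.8715, 0.4889], 'yaw': -87.486, 'wh': [0.1201, 0.0585], 'center': [0.4808, -0.3359, 0.0808]}
```

move_arm(
  moves="-20 10 0 -0.12; -40 25 0 -0.24; -60 40 0 -0.36; -83 51 10 -0.48; -83 51 30 -0.6; -83 51 50 -0.686; -83 51 65 -0.686; -83 51 75 -0.686; -83 51 75 -0.686; -83 51 75 -0.686",
)

```text
clock: 26.85
position: [0.477, -0.3309, 0.1645]
tool_rot: [-3.141, 0.0, 1.613]
force: [0.6, -0.1, -0.3]
grip_width: 0.0852
```

```bash
python3 - <<'E'
from mv import *
st(); rows((.478,-.333,.069,92.7))
f=bot.grab_frame('side')
cv2.imwrite('pics/g.png',cv2.resize(f["frame"][60:220,270:430,::-1],None,fx=4,fy=4,interpolation=cv2.INTER_CUBIC))
E
```

```text
{'clock': 26.85, 'position': [0.477, -0.3309, 0.1645], 'tool_rot': [-3.1412, 0.0002, 1.6131], 'force': [0.6495, -0.1473, -0.2956], 'moment': [-0.0185, 0.0277, -0.0139], 'grip_width': 0.0852} q [0.16, 0.53, 0.49, 1.77, -0.31, 0.92, 0.83]
[-2.1  0.9 95.5] -0.005
```

View pics/g.png

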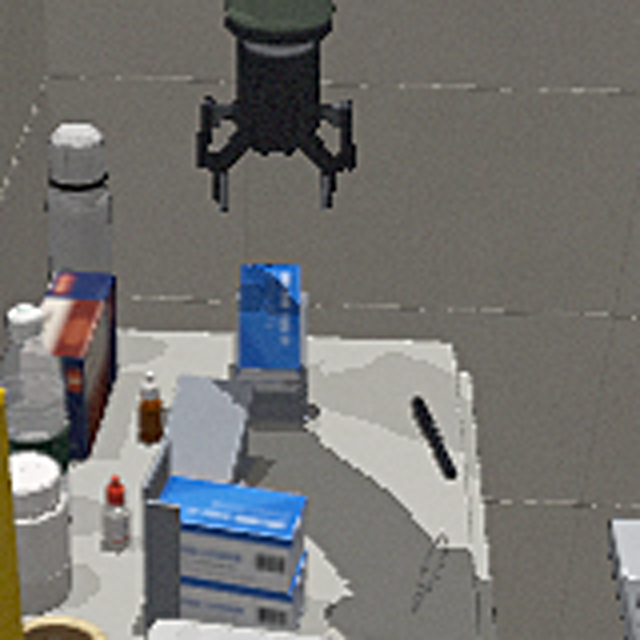

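The two-layer column stands square at (240,540), and the open jaws are over box_2, with midpoint (273,180) against the carton at (270,315). Descending and gripping.

move_arm(
  moves="-2 1 25 -0.005; -2 1 50 -0.005; -2 1 68 -0.005; -2 1 78 -0.005; -2 1 84 -0.005; -2 1 89 -0.005; -2 1 93 -0.005; -2 1 95 -0.005; -2 1 95 -0.005; -2 1 95 -0.005",
)

```text
clock: 27.73
position: [0.4783, -0.3332, 0.0696]
tool_rot: [3.141, 0.0, 1.619]
force: [0.3, -0.4, 0.2]
grip_width: 0.0855
```

move_arm(
  moves="0 0 0 0; 0 0 0 0; 0 0 0 0; 0 0 0 0; 0 0 0 0; 0 0 0 0; 0 0 0 0; 0 0 0 0; 0 0 0 0; 0 0 0 0",
  grip=0,
  grip_force=25,
)

```text
clock: 28.57
position: [0.4783, -0.333, 0.0698]
tool_rot: [3.141, 0.0, 1.619]
force: [-2.0, 2.3, 8.9]
grip_width: 0.0596
```

move_arm(
  moves="0 0 -3 0; 0 0 -7 0; 0 0 -12 0; 0 0 -20 0; 0 0 -35 0; 0 0 -60 0; 0 0 -90 0; 0 0 -125 0; 0 0 -160 0; 0 0 -190 0",
)

```text
clock: 29.4
position: [0.4778, -0.3332, 0.2622]
tool_rot: [3.141, 0.001, 1.618]
force: [0.9, -0.2, -3.2]
grip_width: 0.059
```

```bash
python3 - <<'E' 2>/dev/null
from mv import *
from fit import *
st()
u=np.array([np.cos(np.radians(-10.5)),np.sin(np.radians(-10.5))]);v=np.array([-u[1],u[0]])
c=np.array([.495,.0185]); a=c-.02*u-.012*v
print(a); rows((.47,-.2,.265,60),(*a,.265,-10.5))
f=bot.grab_frame('side');W=cloud(f);show('b2',fitbox(W,f["frame"],(.475,-.335),.1,.15))
E
```

```text
{'clock': 29.4, 'position': [0.4778, -0.3332, 0.2622], 'tool_rot': [3.1405, 0.0009, 1.6183], 'force': [0.8753, -0.2421, -3.2341], 'moment': [0.0061, -0.1191, -0.0461], 'grip_width': 0.059} q [0.13, 0.43, 0.54, 1.65, -0.24, 1.12, 0.78]
[0.47314808 0.01034565]
[133.4  -1.4  -2.8] 0.571
[343.4  11.7  -2.8] 1.802
b2 {'n': 405, 'top': [0.48, -0.322, 0.296], 'normal': [-0.0204, 0.5335, 0.8455], 'slope': 32.2695, 'long': [0.041, -0.8446, 0.5339], 'yaw': -87.2204, 'wh': [0.1206, 0.058], 'center': [0.4806, -0.337, 0.2723]}
```

move_arm(
  moves="10 0 -3 0.05; 30 0 -3 0.17; 55 0 -3 0.29; 85 0 -3 0.41; 115 0 -3 0.53; 145 0 -3 0.65; 175 2 -3 0.77; 205 4 -3 0.89; 235 6 -3 1.01; 260 8 -3 1.13",
)

```text
clock: 30.28
position: [0.4732, -0.0717, 0.2625]
tool_rot: [-3.141, -0.001, 0.491]
force: [1.0, 0.6, -2.2]
grip_width: 0.0589
```

```bash
python3 - <<'E' 2>/dev/null
from mv import *
st()
rows((.4731,.0103,.26,-10.5),(.4731,.0103,.172,-10.5))
E
```

```text
{'clock': 30.2833, 'position': [0.4732, -0.0717, 0.2625], 'tool_rot': [-3.1412, -0.0006, 0.4912], 'force': [1.0356, 0.5707, -2.2212], 'moment': [0.0108, -0.0592, -0.0315], 'grip_width': 0.0589} q [-0.61, 0.27, 0.79, 1.91, -0.22, 1.05, -0.8]
[ 38.6 -72.3   2.5] 0.675
[ 38.6 -72.3  90.5] 0.675
```

move_arm(
  moves="10 -18 0 0.12; 20 -36 0 0.24; 30 -54 0 0.36; 39 -72 0 0.48; 39 -72 5 0.6; 39 -72 20 0.675; 39 -72 45 0.675; 39 -72 70 0.675; 39 -72 88 0.675; 39 -72 90 0.675",
)

```text
clock: 31.12
position: [0.4721, 0.0085, 0.1701]
tool_rot: [3.14, 0.003, -0.178]
force: [-1.2, -1.1, -1.8]
grip_width: 0.0588
```

```bash
python3 - <<'E' 2>/dev/null
from mv import *
from fit import *
st();rows((.4731,.0103,.16,-10.5))
f=bot.grab_frame('side');W=cloud(f);show('b2',fitbox(W,f["frame"],(.47,.01),.09,.14))
E
```

```text
{'clock': 31.1167, 'position': [0.4721, 0.0085, 0.1701], 'tool_rot': [3.1402, 0.0032, -0.1785], 'force': [-1.1809, -1.1311, -1.7835], 'moment': [0.0123, -0.0074, 0.0002], 'grip_width': 0.0588} q [-0.77, 0.43, 0.83, 2.04, -0.42, 0.85, -1.45]
[ 0.7 -2.  10.1] 0.005
b2 {'n': 230, 'top': [0.4851, 0.011, 0.2026], 'normal': [0.562, -0.0468, 0.8258], 'slope': 34.329, 'long': [-0.8104, 0.1685, 0.5611], 'yaw': 168.254, 'wh': [0.1215, 0.0668], 'center': [0.4693, 0.0123, 0.1795]}
```

move_arm(
  moves="0 0 4 0.005; 0 0 7 0.005; 0 0 9 0.005; 0 0 11 0.005; -1 0 13 0.005; -2 0 15 0.005; -3 0 17 0.005; -4 0 19 0.005; -5 0 20 0.005; -5 0 20 0.005",
  grip=0,
  grip_force=20,
)

```text
clock: 32.0
position: [0.4675, 0.0095, 0.1529]
tool_rot: [-3.14, 0.002, -0.184]
force: [-14.3, 0.1, 28.0]
grip_width: 0.0588
```

move_arm(
  moves="-1 0 1 0; -1 0 2 0; -2 0 3 0; -2 0 4 0; -3 0 5 0; -3 0 6 0; -4 0 7 0; -4 0 8 0; -5 0 9 0; -5 0 9 0",
)

```text
clock: 32.83
position: [0.4638, 0.0106, 0.1437]
tool_rot: [-3.141, -0.0, -0.183]
force: [-3.7, 0.6, 11.9]
grip_width: 0.0585
```

```bash
python3 - <<'E' 2>/dev/null
from mv import *
from fit import *
st()
f=bot.grab_frame('side');W=cloud(f);show('b2',fitbox(W,f["frame"],(.465,.01),.09,.14))
E
```

```text
{'clock': 32.8333, 'position': [0.4638, 0.0106, 0.1437], 'tool_rot': [-3.1406, -0.0003, -0.1832], 'force': [-3.6697, 0.5926, 11.8795], 'moment': [0.3402, 0.7381, 0.0529], 'grip_width': 0.0585} q [-0.75, 0.45, 0.8, 2.09, -0.46, 0.78, -1.42]
b2 {'n': 282, 'top': [0.4661, 0.0151, 0.1876], 'normal': [0.3126, -0.0275, 0.9495], 'slope': 18.2903, 'long': [-0.9411, 0.1266, 0.3135], 'yaw': 172.3412, 'wh': [0.1194, 0.0665], 'center': [0.4573, 0.0158, 0.161]}
```

move_arm(
  moves="-1 0 1 0; -1 0 2 0; -2 0 3 0; -2 0 4 0; -3 0 5 0; -3 0 6 0; -4 0 7 0; -4 0 8 0; -5 0 9 0; -5 0 10 0",
)

```text
clock: 33.72
position: [0.4585, 0.0117, 0.1341]
tool_rot: [-3.14, 0.001, -0.183]
force: [-19.2, 4.9, 39.3]
grip_width: 0.0588
```

move_arm(
  moves="-1 0 1 0; -1 0 2 0; -2 0 3 0; -2 0 3 0; -2 0 4 0; -2 0 4 0; -2 0 4 0; -2 0 4 0; -2 0 4 0; -2 0 4 0",
)

```text
clock: 34.55
position: [0.4562, 0.0117, 0.1301]
tool_rot: [-3.14, 0.001, -0.184]
force: [-15.8, 1.2, 30.0]
grip_width: 0.0597
```

```bash
python3 - <<'E' 2>/dev/null
from mv import *
from fit import *
st()
f=bot.grab_frame('side');W=cloud(f);show('b2',fitbox(W,f["frame"],(.46,.01),.09,.14))
E
```

```text
{'clock': 34.55, 'position': [0.4562, 0.0117, 0.1301], 'tool_rot': [-3.1402, 0.0011, -0.1837], 'force': [-15.775, 1.1968, 29.9525], 'moment': [-0.1503, 2.8528, -0.1241], 'grip_width': 0.0597} q [-0.74, 0.46, 0.78, 2.12, -0.48, 0.74, -1.41]
b2 {'n': 301, 'top': [0.4533, 0.0141, 0.1787], 'normal': [0.1211, -0.0094, 0.9926], 'slope': 6.9749, 'long': [-0.9727, 0.1983, 0.1205], 'yaw': 168.4792, 'wh': [0.116, 0.0672], 'center': [0.4499, 0.0144, 0.1509]}
```

move_arm(
  moves="-1 0 0.5 0; -2 0 1 0; -2 0 2 0; -3 0 2.5 0; -3 0 3 0; -4 0 4 0; -4 0 5 0; -5 0 5.5 0; -5 0 5.5 0; -5 0 5.5 0",
)

```text
clock: 35.43
position: [0.4517, 0.0131, 0.1245]
tool_rot: [-3.14, 0.001, -0.183]
force: [-12.4, 3.8, 27.2]
grip_width: 0.0586
```

```bash
python3 - <<'E' 2>/dev/null
from mv import *
from fit import *
st()
f=bot.grab_frame('side');W=cloud(f);show('b2',fitbox(W,f["frame"],(.455,.01),.09,.14))
E
```

```text
{'clock': 35.4333, 'position': [0.4517, 0.0131, 0.1245], 'tool_rot': [-3.1398, 0.0006, -0.1829], 'force': [-12.3983, 3.7983, 27.2115], 'moment': [0.7134, 2.0407, 0.2017], 'grip_width': 0.0586} q [-0.74, 0.46, 0.77, 2.13, -0.49, 0.72, -1.4]
b2 {'n': 313, 'top': [0.4485, 0.0172, 0.1737], 'normal': [0.034, 0.0003, 0.9994], 'slope': 1.9506, 'long': [-0.9867, 0.1593, 0.0336], 'yaw': 170.8308, 'wh': [0.1185, 0.0659], 'center': [0.4475, 0.0172, 0.1457]}
```

move_arm(
  moves="0 0 1 0; -1 0 1.5 0; -1 0 1.5 0; -1 0 1.5 0; -1 0 0 0; -1 0 -1 0; 0 0 -2 0; 0 0 -2 0; 0 0 -2 0; 0 0 -2 0",
)

```text
clock: 36.32
position: [0.452, 0.0127, 0.1256]
tool_rot: [-3.141, -0.0, -0.183]
force: [0.6, 2.6, 2.9]
grip_width: 0.0591
```

move_arm(
  moves="3 0 0 0; 7 0 0 0; 11 0 0 0; 15 0 0 0; 19 0 0 0; 23 0 0 0; 27 0 0 0; 30 0 0 0; 30 0 0 0; 30 0 0 0",
)

```text
clock: 37.15
position: [0.4805, 0.0071, 0.1255]
tool_rot: [-3.141, 0.002, -0.184]
force: [-7.1, 1.4, 11.9]
grip_width: 0.059
```

Now unload, let it settle flat, and regrip.

move_arm(
  moves="0 0 -0.6 0; 0 0 -0.6 0; 0 0 -0.6 0; 0 0 -0.6 0; 0 0 -0.6 0; 0 0 -0.6 0; 0 0 -0.6 0; 0 0 -0.6 0; 0 0 -0.6 0; 0 0 -0.6 0",
)

```text
clock: 37.98
position: [0.481, 0.007, 0.1261]
tool_rot: [3.141, 0.001, -0.183]
force: [-3.4, 0.5, 5.6]
grip_width: 0.059
```

move_arm(
  moves="0 0 0 0; 0 0 0 0; 0 0 0 0; 0 0 0 0; 0 0 0 0; 0 0 0 0; 0 0 0 0; 0 0 0 0; 0 0 0 0; 0 0 0 0",
  grip=0.82,
)

```text
clock: 38.82
position: [0.4814, 0.0071, 0.1262]
tool_rot: [3.142, -0.0, -0.183]
force: [-0.2, 0.6, -0.8]
grip_width: 0.0705
```

move_arm(
  moves="0 0 0 0; 0 0 0 0; 0 0 0 0; 0 0 0 0; 0 0 0 0; 0 0 0 0; 0 0 -0.5 0; 0 0 -0.5 0; 0 0 -0.5 0; 0 0 -0.5 0",
  grip=0,
  grip_force=30,
)

```text
clock: 39.65
position: [0.4814, 0.0071, 0.1267]
tool_rot: [3.141, -0.0, -0.183]
force: [1.0, -0.9, -1.7]
grip_width: 0.0603
```

```bash
python3 - <<'E' 2>/dev/null
from mv import *
from fit import *
st()
f=bot.grab_frame('side');W=cloud(f);show('b2',fitbox(W,f["frame"],(.48,.01),.09,.14))
E
```

```text
{'clock': 39.65, 'position': [0.4814, 0.0071, 0.1267], 'tool_rot': [3.1414, -0.0001, -0.1833], 'force': [0.9734, -0.9228, -1.6576], 'moment': [-0.1278, -0.1222, 0.0171], 'grip_width': 0.0603} q [-0.7, 0.5, 0.76, 2.06, -0.5, 0.76, -1.38]
b2 {'n': 299, 'top': [0.4726, 0.0126, 0.1719], 'normal': [0.0037, 0.0143, 0.9999], 'slope': 0.8489, 'long': [-0.9934, 0.1144, 0.0021], 'yaw': 173.4336, 'wh': [0.1186, 0.0708], 'center': [0.4725, 0.0122, 0.1439]}
```

move_arm(
  moves="2 0 -0.3 0; 5 0 -0.3 0; 8 0 -0.3 0; 11 0 -0.3 0; 14 0 -0.3 0; 16 0 -0.3 0; 18 0 -0.3 0; 20 0 -0.3 0; 20 0 -0.3 0; 20 0 -0.3 0",
)

```text
clock: 40.53
position: [0.5011, 0.0033, 0.127]
tool_rot: [3.141, -0.0, -0.184]
force: [0.0, 0.8, -1.8]
grip_width: 0.0607
```

move_arm(
  moves="0.5 0 0 0; 1 0 0 0; 1.5 0 0 0; 2 0 0 0; 2.5 0 0 0; 3 0 0 0; 3.5 0 0 0; 4 0 0 0; 4 0 0 0; 4 0 0 0",
)

```text
clock: 41.37
position: [0.505, 0.0027, 0.127]
tool_rot: [3.142, -0.0, -0.183]
force: [-0.7, 0.3, -2.5]
grip_width: 0.0603
```

move_arm(
  moves="0.5 0 0 0; 1 0 0 0; 1.5 0 0 0; 2 0 0 0; 2.5 0 0 0; 3 0 0 0; 3 0 0 0; 3 0 0 0; 3 0 0 0; 3 0 0 0",
)

```text
clock: 42.2
position: [0.5052, 0.0027, 0.1266]
tool_rot: [-3.141, 0.006, -0.183]
force: [-18.1, 5.1, 11.1]
grip_width: 0.0607
```

move_arm(
  moves="-1 0 0 0; -2 0 0 0; -2 -1 0 0; -2 -2 0 0; -2 -3 0 0; -2 -4 0 0; -2 -5 0 0; -2 -6 0 0; -2 -7 0 0; -2 -7 0 0",
)

```text
clock: 43.03
position: [0.5065, 0.0089, 0.1268]
tool_rot: [3.141, 0.001, -0.184]
force: [-6.6, -2.3, 1.1]
grip_width: 0.0602
```

move_arm(
  moves="0 -0.5 0 0; 0 -1 0 0; 0 -1.5 0 0; 0 -2 0 0; 0 -2.5 0 0; 0 -3 0 0; 0 -3.5 0 0; 0 -3.5 0 0; 0 -3.5 0 0; 0 -3.5 0 0",
)

```text
clock: 43.87
position: [0.5071, 0.0122, 0.1268]
tool_rot: [3.141, 0.001, -0.184]
force: [-7.4, -3.8, -0.1]
grip_width: 0.06
```

move_arm(
  moves="0 -0.5 0 0; 0 -1 0 0; 0 -1.5 0 0; 0 -2 0 0; 0 -2.5 0 0; 0 -2.5 0 0; 0 -2.5 0 0; 0 -2.5 0 0; 0 -2.5 0 0; 0 -2.5 0 0",
)

```text
clock: 44.7
position: [0.5073, 0.0133, 0.1269]
tool_rot: [3.139, 0.001, -0.185]
force: [-9.2, -10.9, 3.5]
grip_width: 0.0603
```

move_arm(
  moves="0 0.5 0.2 0; 0 0.5 0.4 0; 0 0.5 0.5 0; 0 0.5 0.5 0; 0 0.5 0.5 0; 0 0.5 0.5 0; 0 0.5 0.5 0; 0 0.5 0.5 0; 0 0.5 0.5 0; 0 0.5 0.5 0",
)

```text
clock: 45.53
position: [0.5072, 0.0132, 0.1266]
tool_rot: [3.14, 0.001, -0.185]
force: [-11.0, -7.9, 9.9]
grip_width: 0.0604
```

move_arm(
  moves="0 0 0 0; 0 0 0 0; 0 0 0 0; 0 0 0 0; 0 0 0 0; 0 0 0 0; 0 0 -5 0; 0 0 -20 0; 0 0 -50 0; 0 0 -80 0",
  grip=1,
)

```text
clock: 46.37
position: [0.5077, 0.0144, 0.2074]
tool_rot: [3.14, 0.001, -0.184]
force: [0.8, -0.0, 0.8]
grip_width: 0.0853
```

move_arm(
  moves="0 0 -30 0; 0 30 -40 -0.1; 0 70 -40 -0.2; 0 110 -40 -0.3; 0 150 -40 -0.4; 0 190 -40 -0.5; 0 230 -40 -0.6; 0 250 -40 -0.7; 0 250 -40 -0.7; 0 250 -40 -0.7",
)

```text
clock: 47.2
position: [0.4621, -0.2322, 0.2469]
tool_rot: [3.141, -0.0, 0.513]
force: [0.0, 1.3, 0.4]
grip_width: 0.0852
```

```bash
python3 - <<'E' 2>/dev/null
from mv import *
from fit import *
st()
f=bot.grab_frame('top');W=cloud(f);show('b2',fitbox(W,f["frame"],(.495,.02),.09,.15)); a=f["frame"][130:260,250:450]
g=bot.grab_frame('side');W=cloud(g);show('b2',fitbox(W,g["frame"],(.495,.02),.09,.15)); b=g["frame"][120:250,250:450]
cv2.imwrite('pics/z.png',cv2.resize(np.vstack([a,b])[:,:,::-1],None,fx=2.3*1.0,fy=2.3,interpolation=cv2.INTER_CUBIC))
E
```

```text
{'clock': 47.2, 'position': [0.4621, -0.2322, 0.2469], 'tool_rot': [3.1413, -0.0001, 0.5132], 'force': [0.0115, 1.3401, 0.4448], 'moment': [0.051, -0.014, 0.0093], 'grip_width': 0.0852} q [-0.2, 0.36, 0.73, 1.84, -0.28, 1.04, -0.42]
b2 {'n': 766, 'top': [0.4948, 0.0191, 0.1734], 'normal': [0.0028, -0.0067, 1.0], 'slope': 0.416, 'long': [-0.9832, 0.1825, 0.004], 'yaw': 169.487, 'wh': [0.1192, 0.061], 'center': [0.4947, 0.0192, 0.1454]}
b2 {'n': 408, 'top': [0.4988, 0.0168, 0.1721], 'normal': [0.0008, 0.0033, 1.0], 'slope': 0.1966, 'long': [-0.9796, 0.201, 0.0001], 'yaw': 168.4054, 'wh': [0.1189, 0.0693], 'center': [0.4988, 0.0167, 0.1441]}
```

View pics/z.png

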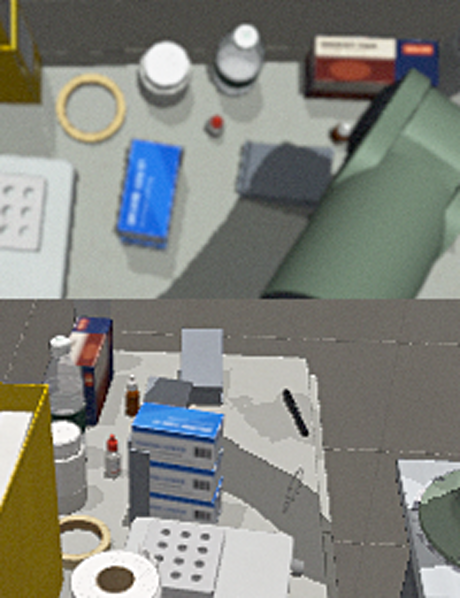

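```bash
python3 -c "
from workcell import bot
bot.job_done()"
```

```text
the job is handed in; nothing more can be done
```

Both strip cartons are now stacked on the base carton in the frame, box_1 in layer 2 and box_2 in layer 3. I handed the job in shortly after 47.2 s on the clock, with the arm clear of everything.

Each carton was picked off its stand still tilted and lowered until it swivelled level on the one below. I then let go briefly so it lay flat, gripped it again, and pressed it against the back board and side board before the final release.

**Column:** after release the top camera put layer 2 at (0.495, 0.019) and layer 3 within 0.3 mm of it. Both had a yaw of −10.5°, the same as the frame's carton, and tilts under 0.5°. The top faces are at about 117 and 173 mm, as expected.

**Forces:** pressing into the corner peaked at about 18 N, settling to about 8–11 N against each board at release. Levelling each carton took more, up to about 39 N vertically at the wrist for box_2, through the pads.

**Surroundings:** the last picture shows the column standing on its own and both stands empty. I judged the other items undisturbed by eye and did not measure their positions again. The arm partly covered the tea carton and brown dropper in the last top view.

**Disagreements:**
- The side camera's final fit of layer 3 differs by 4 mm in x and about 1° in yaw. It differed by a similar amount on the cartons before they were moved.
- The base carton measured about 3 mm nearer in x at the start than the upper layers do now. I took this as camera error and did not check that it is flush.

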